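# Load the pepper mill and click the spice tray home

### The job

Stand the pepper mill upright in the empty pocket of the spice dock's sliding tray and let go of it, then push the tray in under the roof by its upright end plate until its hidden spring catch clicks, and leave it sitting in the catch. Where the catch lies has to be felt: ease the tray in, stop once it has clicked in, and if it is shoved on past the catch bring it back to the click. Leave the spice jar in its own pocket and the other things on the worktop where they are.

Things in the scene. Friction and masses are not known exactly. Their poses are not given: they have to be found in the camera images.
- mill_c (a point): Centre (half-way up) of the pepper mill: clear round body with a domed grey cap with small holes, 44 mm in diameter, 90 mm tall, 0.1 kg, loose, standing upright on the worktop. z is up along the mill.
- pocket (a point): Centre of the floor of the tray's empty pocket, 29 mm above the worktop; moves with the tray. Inside 54 x 54 mm along x and y, 5 mm walls rising 26 mm above its floor. y is the direction in which the tray is pushed in, x level across it, z up. The next pocket, 59 mm farther along y, holds a loose spice jar 44 mm in diameter, its top 125 mm above the worktop.
- plate (a point): Centre of the outer face of the tray's upright end plate, 58 mm above the worktop; moves with the tray. Plate 60 mm wide along x, 10 mm thick along y, from 28 to 83 mm above the worktop; it is pushed on this face along +y (axes as for the pocket). Between its inner face and the pocket's wall 78 mm are free.
- dock: Wooden spice dock fixed to the worktop: a low track 430 mm long and 104 mm wide with 33 mm high sides, origin on the worktop on the tray's centre line. y is the push direction. A roof (top 148 mm above the worktop, underside 140 mm) covers the track from y = -10 to +180 mm; the track begins at y = -255 mm.
- tray (a joint): Travel of the tray along the dock's +y: 0 fully out, 0.205 m at the end stop, which lies beyond the catch. Starts at 0 to 0.003; the catch engages anywhere between about 0.137 and 0.18, different each time. Sliding takes 1.5 to 3 N, 4 to 6 N to ride up on the catch's roller some 60 mm before the click, 6 to 8 N over the hump into the notch, 15 to 20 N to be shoved on past it.
- pin (a joint): Depression (m) of the catch's sprung roller, hidden in the track under the tray: 0 tray not yet over it, about 0.0025 under the tray's flat underside, 0.004 at the hump 9 mm before the notch, under 0.001 sprung up into the notch (engaged), about 0.005 when the tray is shoved past. Let go within the notch, the tray settles back in it; pulled back out of it, it gives way at about 10 N.
- carton: Bystander: upright flower-print carton 50 x 50 x 105 mm, loose; origin at the centre of its underside. The mill, this carton and the spice jar stand in three places that are swapped about.
- spice_jar: Bystander: white spice jar with a flat screw cap, 47 mm in diameter, 98 mm tall, loose; origin at the centre of its underside.
- gift_cube: Bystander: white box 62 x 62 x 41 mm, loose; origin at the centre of its underside.
- soap: Bystander: soap carton 60 x 90 x 35 mm, loose; origin at the centre of its underside.
- tray_jar: Bystander: spice jar with a dark flat cap, 44 mm in diameter, 96 mm tall, standing loose in the tray's taken pocket (same size as the empty one); origin at the centre of its underside.

How it is judged:
By the outcome, as a careful person would: the job done as asked, in the order asked, and still so for the second after the job is handed in, with the robot touching nothing.
It also fails if it takes over 58 s, if anything falls off the work surface, if the arm or the gripper's body presses on something with over 40 N, if the wrist force passes 120 N, or if a joint passes its speed limit or range.

### The arm

A 6-joint arm with a two-finger parallel gripper is mounted at the origin on a cart in front of the work surface, level with it; the furniture and walls round the work are solid. World frame = base frame: x ahead of the robot, y to its left, z up, the work surface at z = 0. Lengths are in m, angles in rad, forces in N, time in s.
With the tool pointing down it reaches from about 0.35 to 0.85 m from the base axis. Payload 8.1 kg.
Tool frame: the origin (TCP) lies midway between the tips of the shut fingers; the grasp point (between the pads) lies 19 mm behind it; z points along the fingers, y is the line along which they close (so a half turn about z gives the same grasp; the last joint's range is limited). The gripper opens to 85 mm and grips with 20 to 120 N. Pads are 22 mm wide; open, the fingers measure 114 mm over their backs; the gripper's body (76 mm by 85 mm) begins 54 mm behind the grasp point. The pads swing forward as they close: fully open they stand 13 mm farther back than shut.
Start: joints at [1.219, 0.13, 1.488, -0, 1.523, -0.085], TCP at [0.158, 0.579, 0.205] pointing down, gripper open.
Joint ranges: [-2.96, 2.96], [-0.89, 2.26], [0.02, 2.5], [-1.34, 4.48], [0, 2.73], [-2.66, 2.66]. Speed limits (rad/s): [2.39, 2.39, 2.79, 3.14, 3.14, 3.14].

### API

Orientations are given as a unit quaternion [w, x, y, z].
In Python, from station import bot, eyes gives the robot as it stands.
- The arm moves only by the tool send_rows, never from a script. Its argument "steps" is a list of rows, each a list of 3 entries, a list of its own where there are three numbers: the shift along the world's x, y, z in m, then the turn, a rotation vector about the world's x, y, z in degrees, then the gripper command: -1 is shut, 1 is fully open, values between are in proportion. In form: [[[tx, ty, tz], [wx, wy, wz], gripper], ...]. A call has exactly 8 rows; each row shifts and turns the commanded pose from where the row before left it; what a row does not reach is not made up. A row lasts 1/10 s, in which the tool goes at most 50 mm and 8.59 degrees, less where a joint would pass 70% of its speed; a pose out of reach is approached as far as the arm can. A call is refused whole if a number of a shift passes 0.05 or a number of a turn 8.59, either way. A call with a gripper value outside its range is refused whole. The fingers move at their own pace and stop on an object; "grip_force" is the grip in N (left out, the last holds). Time passes only in rows, so rows that do not move let the fingers close, or fill a call up. It gives the time, the measured TCP pose, the force and the opening at its end, in the units of the state.
- bot.read_state(): the state, without advancing time (a new reading comes with each control period).
- eyes.get_image(name): name is "scene" or "top" or "wrist"; returns a dict with "frame" (400x640x3 uint8, red, green, blue), "range_z" (400x640 float32, m along the optical axis (not along the pixel's ray), 0 where there is no reading), "K" (3x3 intrinsics, pixels), "k1" (the pictures are not rectified: a ray, as slopes to the right and down, at radius r is drawn at 1 + k1 r^2 times it, then the intrinsics apply), "view" (4x4, takes a point from world to camera coordinates). Camera axes: x right, y up, looking along -z (the intrinsics and any distortion apply to the point x, -y, -z); pixel columns grow to the right and rows downward; lengths in m; the calibration is good to about 2 mm. A picture is of the moment at which its call begins.
- bot.job_done(): hands the job in, once; it reports no verdict.
The state is a dict: "t": time; "qpos": joint angles; "joint_velocities": joint speeds; "tau": joint torques, N m; "tcp_pos": TCP position; "tcp_rot": TCP orientation; "ft_force": force on the tool from outside, world axes, zero at the start; "moment": the same for the moment, N m; "width": opening from 0.0 (shut) to 1.0 (fully open).
Only numpy, scipy, OpenCV 4.12 (cv2) and the standard library are available. Lean on these libraries where they do the work, as an engineer would, in place of code of your own. Each camera call takes 0.05 s, during which the arm holds its last target. There are 200 camera calls.

## Working session

There is one attempt and no reset: what is moved stays moved. The work goes in short steps, Python scripts to look and compute and a tool call to move; the robot and the scene stay as the last step left them, time stands still between calls to the robot, and variables do not carry over. Pictures are saved under pics/ and viewed, on a budget of 10 in all, crops included, one or two more only if the job needs it, and the job is handed in when it is done.

Besides the shell and the picture viewer there is one more tool, called after "Emit:" as a command line: name --argument value ..., lists and objects as JSON in quotes. send_rows: Moves the arm, as the interface text tells. Its arguments: {"type":"object","properties":{"steps":{"type":"array","items":{"type":"array"}},"grip_force":{"type":"number"}},"required":["steps"]}

```bash
ls; mkdir -p pics; cat > h.py <<'E'
import numpy as np,cv2
from station import bot,eyes
def pts(im):
    K=im["K"];h,w=im["range_z"].shape
    u,v=np.meshgrid(np.arange(w),np.arange(h))
    p=np.stack([(u-K[0,2])/K[0,0],(v-K[1,2])/K[1,1]],-1);q=p.copy()
    for _ in range(8): q=p/(1+im["k1"]*(q**2).sum(-1,keepdims=True))
    z=im["range_z"]
    c=np.stack([q[...,0]*z,-q[...,1]*z,-z,np.ones_like(z)],-1)
    P=(c@np.linalg.inv(im["view"]).T)[...,:3]; P[z<=0]=np.nan
    return P
def save(im,n): cv2.imwrite("pics/"+n,cv2.cvtColor(im["frame"],cv2.COLOR_RGB2BGR))
E
python3 - <<'E'
from h import *
for n in("top","scene"):
    im=eyes.get_image(n);save(im,n+"0.png");np.savez(n+"0.npz",**im)
    print(n,im["K"].tolist(),im["k1"],np.linalg.inv(im["view"])[:3,3])
s=bot.read_state();print(s)
E
```

```text
pics
top [[408.6786467419772, 0.0, 318.1075353495895], [0.0, 408.6786467419772, 197.3282415669807], [0.0, 0.0, 1.0]] -0.09014534897228496 [ 0.00628413 -0.33766488  1.17019994]
scene [[474.4649288877597, 0.0, 327.5650040034756], [0.0, 474.4649288877597, 199.53251299787135], [0.0, 0.0, 1.0]] -0.08894398219093225 [-0.49492861 -0.85111525  1.01057604]
{'t': 0.1, 'qpos': array([ 1.21863162e+00,  1.31070506e-01,  1.48918143e+00,  2.22585440e-06,
        1.52300275e+00, -8.54002840e-02]), 'joint_velocities': array([ 0.00087724, -0.00178254, -0.00415626, -0.00023014,  0.00097984,
        0.00135895]), 'tau': array([ 1.01674996e-03, -5.70949566e+01, -5.01942837e+01, -1.43582956e-04,
        8.03688570e-03,  2.94558345e-05]), 'tcp_pos': array([0.15795724, 0.57827305, 0.20395234]), 'tcp_rot': array([-1.81450337e-04,  1.32987072e-01,  9.91117424e-01, -8.10967261e-04]), 'ft_force': array([0.34682124, 0.00461762, 0.42871601]), 'moment': array([ 0.07921609,  0.02537847, -0.0638043 ]), 'width': 0.9997840321858137}
```

View pics/top0.png

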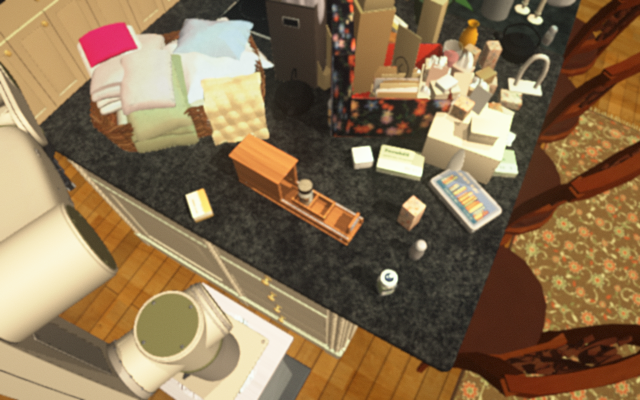

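View pics/scene0.png

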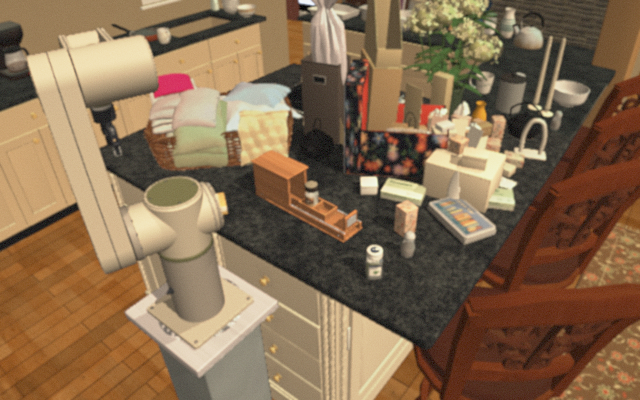

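Top view: mill at about (418,248), white jar (388,282), carton (411,212), tray jar (304,190), roof (264,160), end plate (353,225). I'll measure these from depth and rays.

```bash
python3 - <<'E'
from h import *
for n in("top","scene"):
    im=dict(np.load(n+"0.npz"));P=pts(im)
    print(n)
    if n=="top": pix=dict(mill=(418,248),jar=(388,282),carton=(411,212),tjar=(304,188),roof=(264,160),plate=(355,225),cube=(362,157),soap=(400,162),table=(330,270))
    else: pix=dict(mill=(408,242),jar=(374,260),carton=(405,216),tjar=(311,188),plate=(352,222))
    for k,(u,v) in pix.items():
        w=P[v-14:v+15,u-14:u+15].reshape(-1,3);w=w[w[:,2]>.03]
        if len(w)==0: print(k,'none');continue
        zt=np.percentile(w[:,2],97); t=w[w[:,2]>zt-.012]
        print(k,len(w),"ztop %.3f"%zt,"mean",t.mean(0).round(3),"min",t.min(0).round(3),"max",t.max(0).round(3))
    # roof
    m=(abs(P[...,2]-.148)<.006)&(P[...,0]<.75)
    c,l,st,ce=cv2.connectedComponentsWithStats(m.astype(np.uint8))[0:4]
    for i in range(1,c):
        if st[i,4]>150:
            q=P[l==i][:,:2].astype(np.float32);r=cv2.minAreaRect(q);print("roof",st[i],r,cv2.boxPoints(r).round(3).tolist())
    h=(P[...,2]>.02)&(P[...,2]<.16)
    big=cv2.resize(im["frame"][140:300,220:440],None,fx=3.6,fy=3.6,interpolation=cv2.INTER_CUBIC)
    cv2.imwrite(f"pics/{n}crop.png",big[...,::-1])
E
```

```text
top
mill 216 ztop 0.090 mean [ 0.538 -0.358  0.085] min [ 0.524 -0.374  0.078] max [ 0.552 -0.342  0.093]
jar 384 ztop 0.102 mean [ 0.399 -0.318  0.098] min [ 0.377 -0.341  0.09 ] max [ 0.423 -0.296  0.105]
carton 496 ztop 0.108 mean [ 0.631 -0.291  0.104] min [ 0.603 -0.321  0.096] max [ 0.662 -0.26   0.11 ]
tjar 485 ztop 0.127 mean [0.526 0.018 0.124] min [ 0.506 -0.002  0.115] max [0.55  0.04  0.129]
roof 829 ztop 0.151 mean [0.533 0.165 0.148] min [0.485 0.1   0.14 ] max [0.59  0.233 0.154]
plate 231 ztop 0.085 mean [ 0.515 -0.154  0.081] min [ 0.486 -0.16   0.073] max [ 0.543 -0.146  0.088]
cube 294 ztop 0.045 mean [ 0.767 -0.059  0.04 ] min [ 0.728 -0.099  0.033] max [ 0.808 -0.017  0.047]
soap 294 ztop 0.035 mean [ 0.818 -0.18   0.032] min [ 0.763 -0.242  0.03 ] max [ 0.87  -0.116  0.037]
table none
roof [111 110  81  24 270] ((0.47048771381378174, 0.5688406825065613), (0.041183702647686005, 0.2671947181224823), 45.63119888305664) [[0.3610000014305115, 0.6480000019073486], [0.5519999861717224, 0.460999995470047], [0.5799999833106995, 0.49000000953674316], [0.3889999985694885, 
[... 1381 characters left out ...]
464, 0.45899999141693115], [0.3799999952316284, 0.7049999833106995]]
roof [250 150  58  30 853] ((0.536713719367981, 0.17636066675186157), (0.19864752888679504, 0.11044943332672119), 87.42070770263672) [[0.47699999809265137, 0.07999999821186066], [0.5870000123977661, 0.07500000298023224], [0.5960000157356262, 0.27300000190734863], [0.4860000014305115, 0.27799999713897705]]
roof [165 264  53  26 183] ((-0.022064952179789543, -0.03694744408130646), (0.05855180323123932, 0.13652610778808594), 58.912113189697266) [[-0.09600000083446503, -0.027000000700354576], [0.020999999716877937, -0.09700000286102295], [0.052000001072883606, -0.04699999839067459], [-0.06499999761581421, 0.023000000044703484]]
```

View pics/topcrop.png

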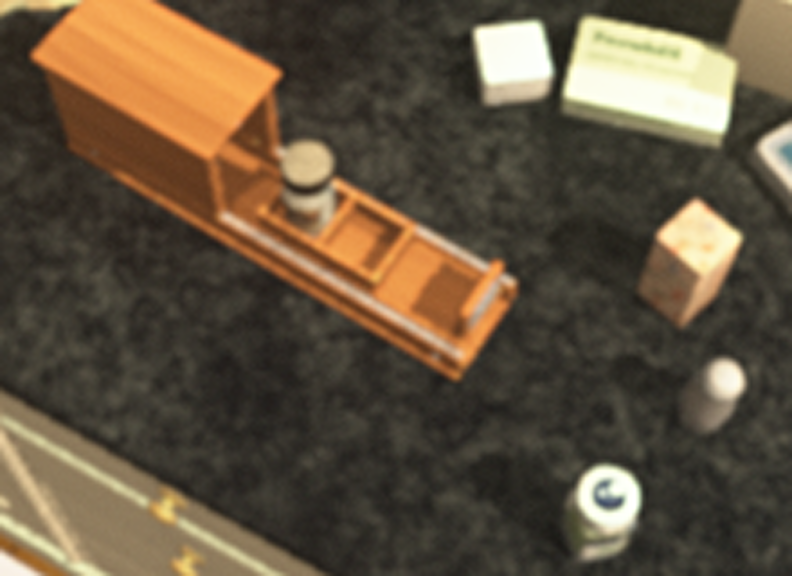

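Mill is at (0.537,-0.359) with its top at 0.09. The dock axis is about 3.9° off world y. The pocket is at (0.522,-0.040), and it agrees whether taken from the jar (-59 mm) or the plate (+115 mm). I'll move above the mill now, turning -78.6° so the fingers close across the dock's x.

Emit:
send_rows --steps '[[[0.0158,-0.039,0],[0,0,-3.28],1],[[0.0158,-0.039,0],[0,0,-3.28],1],[[0.0158,-0.039,0],[0,0,-3.28],1],[[0.0158,-0.039,0],[0,0,-3.28],1],[[0.0158,-0.039,0],[0,0,-3.28],1],[[0.0158,-0.039,0],[0,0,-3.28],1],[[0.0158,-0.039,0],[0,0,-3.28],1],[[0.0158,-0.039,0],[0,0,-3.28],1]]' --grip_force 25

```text
t: 0.9
tcp_pos: [0.2846, 0.2651, 0.2045]
tcp_rot: [0.0, 0.355, 0.935, -0.0]
ft_force: [1.1, 0.1, -0.8]
width: 1.0
```

Emit:
send_rows --steps '[[[0.0158,-0.039,0],[0,0,-3.28],1],[[0.0158,-0.039,0],[0,0,-3.28],1],[[0.0158,-0.039,0],[0,0,-3.28],1],[[0.0158,-0.039,0],[0,0,-3.28],1],[[0.0158,-0.039,0],[0,0,-3.28],1],[[0.0158,-0.039,0],[0,0,-3.28],1],[[0.0158,-0.039,0],[0,0,-3.28],1],[[0.0158,-0.039,0],[0,0,-3.28],1]]'

```text
t: 1.7
tcp_pos: [0.4111, -0.047, 0.2047]
tcp_rot: [-0.0, 0.559, 0.829, 0.0]
ft_force: [0.5, 0.9, 0.1]
width: 0.999
```

Emit:
send_rows --steps '[[[0.0158,-0.039,0],[0,0,-3.28],1],[[0.0158,-0.039,0],[0,0,-3.28],1],[[0.0158,-0.039,0],[0,0,-3.28],1],[[0.0158,-0.039,0],[0,0,-3.28],1],[[0.0158,-0.039,0],[0,0,-3.28],1],[[0.0158,-0.039,0],[0,0,-3.28],1],[[0.0158,-0.039,0],[0,0,-3.28],1],[[0,0,0],[0,0,0],1]]'

```text
t: 2.5
tcp_pos: [0.5213, -0.3221, 0.2021]
tcp_rot: [-0.001, 0.713, 0.701, -0.001]
ft_force: [-0.6, 1.1, -0.2]
width: 0.998
```

```bash
cat >> h.py <<'E'
def cen(P,x,y,zlo,zhi,r=.04):
    m=(np.hypot(P[...,0]-x,P[...,1]-y)<r)&(P[...,2]>zlo)&(P[...,2]<zhi);q=P[m]
    return len(q),q.mean(0).round(4),q.min(0).round(3),q.max(0).round(3)
E
python3 - <<'E'
from h import *
im=eyes.get_image("wrist");save(im,"w1.png");P=pts(im);np.savez("w1.npz",**im)
print(cen(P,.537,-.359,.06,.1)); print(cen(P,.537,-.359,.03,.06))
s=bot.read_state();print(s["t"],s["tcp_pos"],s["tcp_rot"],s["ft_force"],s["qpos"].round(3))
E
```

```text
(1004, array([ 0.54  , -0.353 ,  0.0816]), array([ 0.524, -0.374,  0.06 ]), array([ 0.557, -0.34 ,  0.089]))
(494, array([ 0.5382, -0.3426,  0.0452]), array([ 0.52 , -0.365,  0.03 ]), array([ 0.561, -0.334,  0.06 ]))
2.55 [ 0.52098948 -0.31992069  0.2026341 ] [-1.64817032e-03  7.12536579e-01  7.01632934e-01 -3.65222587e-04] [-1.06650724  0.60585905  0.27823451] [-0.634  0.165  1.454 -0.     1.526 -0.619]
```

View pics/w1.png

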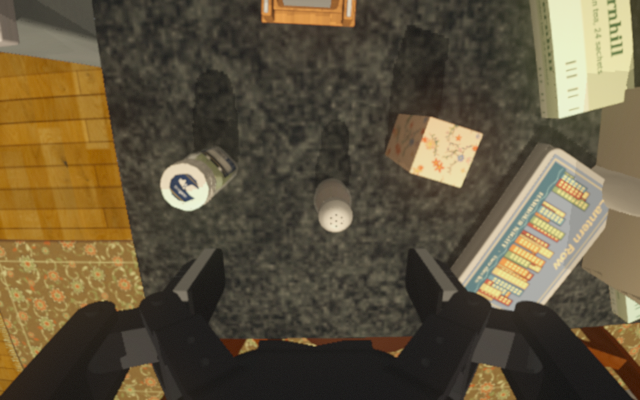

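The wrist view shows the mill cap at (335,215), clear of the carton at (440,150) and the jar at (190,185). The refined mill centre is (0.540,-0.357). I'll centre over it, descend and grip.

Emit:
send_rows --steps '[[[0.0095,-0.0185,0],[0,0,-1.5],1],[[0.0095,-0.0185,0],[0,0,-1.5],1],[[0,0,-0.03],[0,0,0],1],[[0,0,-0.035],[0,0,0],1],[[0,0,-0.035],[0,0,0],1],[[0,0,-0.03],[0,0,0],1],[[0,0,-0.025],[0,0,0],1],[[0,0,-0.015],[0,0,0],1]]'

```text
t: 3.35
tcp_pos: [0.5392, -0.353, 0.0324]
tcp_rot: [-0.002, 0.729, 0.684, -0.0]
ft_force: [-0.1, 0.5, -0.1]
width: 1.001
```

Emit:
send_rows --steps '[[[0,0,0],[0,0,0],0.3],[[0,0,0],[0,0,0],0],[[0,0,0],[0,0,0],-0.3],[[0,0,0],[0,0,0],-0.6],[[0,0,0],[0,0,0],-1],[[0,0,0],[0,0,0],-1],[[0,0,0],[0,0,0],-1],[[0,0,0],[0,0,0],-1]]' --grip_force 25

```text
t: 4.15
tcp_pos: [0.542, -0.3564, 0.0373]
tcp_rot: [0.002, 0.73, 0.684, 0.0]
ft_force: [-1.1, -0.5, 7.1]
width: 0.374
```

```bash
python3 - <<'E'
from h import *
im=eyes.get_image("wrist");c=np.linalg.inv(im["view"])[:3,3]
s=bot.read_state();print(s["t"],s["tcp_pos"],s["tcp_rot"],s["ft_force"],s["width"]);print("cam-tcp",c-s["tcp_pos"])
E
```

```text
4.2 [ 0.54198001 -0.35632215  0.03727795] [1.89075180e-03 7.29743824e-01 6.83717972e-01 3.33203998e-04] [-0.77275287  0.04246953  7.16191257] 0.37291833735256036
cam-tcp [0.00426244 0.07083453 0.16801589]
```

```bash
python3 - <<'E'
from h import *
P=pts(dict(np.load("w1.npz")))
m=np.hypot(P[...,0]-.54,P[...,1]+.357)<.035
for z in np.arange(.005,.09,.01):
    q=P[m&(abs(P[...,2]-z-.005)<.005)]
    if len(q): print("z%.3f"%z,len(q),"w %.3f"%np.ptp(q[:,0]),q.min(0).round(3),q.max(0).round(3))
im=eyes.get_image("scene");f=im["frame"][190:300,340:480]
cv2.imwrite("pics/s2.png",cv2.resize(f,None,fx=5,fy=5,interpolation=cv2.INTER_CUBIC)[...,::-1])
E
```

```text
z0.005 33 w 0.030 [ 0.522 -0.346  0.005] [ 0.552 -0.335  0.015]
z0.015 40 w 0.033 [ 0.521 -0.346  0.016] [ 0.554 -0.334  0.025]
z0.025 114 w 0.041 [ 0.52  -0.36   0.025] [ 0.561 -0.334  0.035]
z0.035 166 w 0.040 [ 0.52  -0.365  0.035] [ 0.56  -0.335  0.045]
z0.045 180 w 0.037 [ 0.522 -0.361  0.045] [ 0.559 -0.337  0.055]
z0.055 133 w 0.033 [ 0.524 -0.357  0.055] [ 0.557 -0.34   0.064]
z0.065 76 w 0.031 [ 0.524 -0.355  0.065] [ 0.554 -0.34   0.075]
z0.075 432 w 0.033 [ 0.524 -0.374  0.075] [ 0.557 -0.34   0.085]
z0.085 440 w 0.024 [ 0.529 -0.37   0.085] [ 0.553 -0.345  0.089]
```

View pics/s2.png

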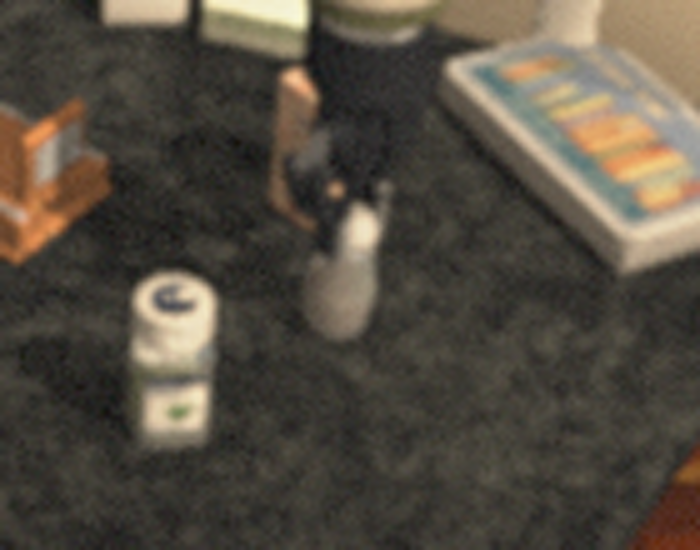

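The mill tapers: it is about 41–44 mm at z≈0.035, with a 31 mm waist at z≈0.068. The fingers hold it just under the waist, which explains the 32 mm opening, and the crop confirms this at about (340,240). I'll firm up the grip and lift.

Emit:
send_rows --steps '[[[0,0,0.005],[0,0,0],-1],[[0,0,0],[0,0,0],-1],[[0,0,0.01],[0,0,0],-1],[[0,0,0.02],[0,0,0],-1],[[0,0,0.03],[0,0,0],-1],[[0,0,0.03],[0,0,0],-1],[[0,0,0.03],[0,0,0],-1],[[0,0,0],[0,0,0],-1]]' --grip_force 35

```text
t: 5.05
tcp_pos: [0.5431, -0.3572, 0.1666]
tcp_rot: [0.005, 0.73, 0.684, 0.001]
ft_force: [0.9, -0.8, -0.2]
width: 0.373
```

```bash
python3 - <<'E'
from h import *
s=bot.read_state();print(s["t"],s["tcp_pos"],s["tcp_rot"],s["ft_force"],s["width"]);x,y,_=s["tcp_pos"]
for n in("scene","top"):
    im=eyes.get_image(n);P=pts(im)
    for lo,hi in((.09,.14),(.10,.125),(.125,.15),(.15,.19),(.03,.09)): print(n,lo,cen(P,x,y,lo,hi,.035) if True else 0)
    if n=="scene":
        f=im["frame"][130:300,300:500];cv2.imwrite("pics/s3.png",cv2.resize(f,None,fx=4,fy=3.5,interpolation=cv2.INTER_CUBIC)[...,::-1])
E
```

```text
5.05 [ 0.54311421 -0.35717519  0.16659491] [4.57392739e-03 7.29699340e-01 6.83752459e-01 7.26145099e-04] [ 0.91465712 -0.82716043 -0.18176926] 0.37270588117304915
scene 0.09 (28, array([ 0.5285, -0.3634,  0.1344]), array([ 0.519, -0.377,  0.127]), array([ 0.554, -0.345,  0.14 ]))h.py:15: RuntimeWarning: Mean of empty slice.
  return len(q),q.mean(0).round(4),q.min(0).round(3),q.max(0).round(3)
  ret = um.true_divide(
Traceback (most recent call last):
  File "h.py", line 15, in cen
    return len(q),q.mean(0).round(4),q.min(0).round(3),q.max(0).round(3)
                                     ~~~~~^^^
ValueError: zero-size array to reduction operation minimum which has no identity
```

Emit:
send_rows --steps '[[[-0.0035,0.03,0],[0,0,0],-1],[[-0.0035,0.035,0],[0,0,0],-1],[[-0.0035,0.035,0],[0,0,0],-1],[[-0.0035,0.035,0],[0,0,0],-1],[[-0.0035,0.035,0],[0,0,0],-1],[[-0.0035,0.03,0],[0,0,0],-1],[[0,0,0],[0,0,0],-1],[[0,0,0],[0,0,0],-1]]'

```text
t: 5.9
tcp_pos: [0.5189, -0.1545, 0.1587]
tcp_rot: [-0.001, 0.729, 0.684, -0.001]
ft_force: [0.2, -0.2, -1.1]
width: 0.375
```

```bash
python3 - <<'E'
from h import *
s=bot.read_state();print(s["t"],s["tcp_pos"],s["tcp_rot"],s["ft_force"],s["width"])
im=eyes.get_image("wrist");save(im,"w2.png");P=pts(im);np.savez("w2.npz",**im)
print("jar",cen(P,.526,.019,.115,.13))
m=(abs(P[...,2]-.055)<.004)&(abs(P[...,0]-.52)<.05)&(P[...,1]>-.09)&(P[...,1]<.02)
q=P[m];print("walls",len(q),q.min(0).round(3),q.max(0).round(3))
for y in(-.07,-.065,-.06,-.055,-.05,-.04,-.03,-.02,-.015,-.01,-.005):
    w=q[abs(q[:,1]-y)<.003]
    if len(w): h=np.sort(w[:,0]);print(y,len(h),h[0].round(3),h[-1].round(3),"gap at",[(h[i].round(3),h[i+1].round(3)) for i in np.where(np.diff(h)>.015)[0]])
E
```

```text
5.9 [ 0.51885885 -0.15454111  0.15870578] [-7.44825767e-04  7.29200993e-01  6.84298964e-01 -5.34265134e-04] [ 0.16716741 -0.21207234 -1.10571385] 0.37488269299239385h.py:15: RuntimeWarning: Mean of empty slice.
  return len(q),q.mean(0).round(4),q.min(0).round(3),q.max(0).round(3)
  ret = um.true_divide(
Traceback (most recent call last):
  File "h.py", line 15, in cen
    return len(q),q.mean(0).round(4),q.min(0).round(3),q.max(0).round(3)
                                     ~~~~~^^^
ValueError: zero-size array to reduction operation minimum which has no identity
```

View pics/w2.png

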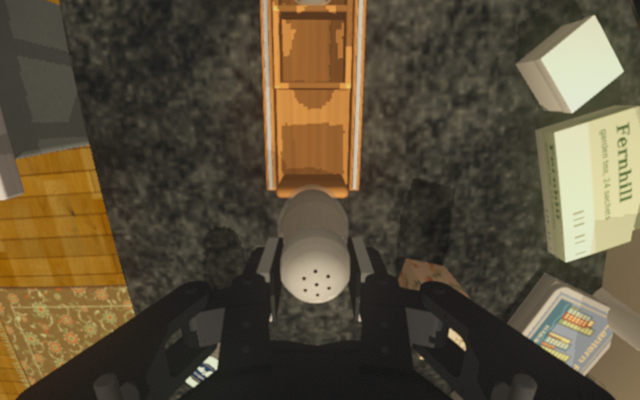

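The wrist view shows the mill held upright with its cap at (315,270). The empty pocket spans about (275..350, 10..88), and the camera sees the plate just beyond the mill at (312,185).

```bash
python3 - <<'E'
from h import *
P=pts(dict(np.load("w2.npz")))
for v in (20,40,60):
    r=P[v,262:366]; print(v,[(262+i,*r[i].round(3)) for i in range(0,104) if r[i,2]>.045 and r[i,2]<.065][::2])
c=P[:110,312];print("col",[(i,*c[i].round(3)) for i in range(0,110,5)])
i=np.where(abs(c[:,2]-.055)<.004)[0];print("wall rows",i, c[i,1].round(3))
f=P[20:80,285:340].reshape(-1,3);print("floor",np.nanmedian(f,0))
m=(P[...,2]>.074)&(P[...,2]<.09)&(P[...,1]<-.13)&(abs(P[...,0]-.515)<.04);m[200:]=False
q=P[m];print("plate top",len(q),q.mean(0),q.min(0),q.max(0))
E
```

```text
20 [(273, np.float64(0.495), np.float64(-0.015), np.float64(0.054)), (275, np.float64(0.496), np.float64(-0.015), np.float64(0.054)), (277, np.float64(0.498), np.float64(-0.015), np.float64(0.054)), (279, np.float64(0.499), np.float64(-0.014), np.float64(0.05)), (347, np.float64(0.554), np.float64(-0.019), np.float64(0.054)), (349, np.float64(0.555), np.float64(-0.019), np.float64(0.054)), (351, np.float64(0.557), np.float64(-0.019), np.float64(0.053))]
40 [(273, np.float64(0.493), np.float64(-0.03), np.float64(0.054)), (275, np.float64(0.495), np.float64(-0.03), np.float64(0.054)), (277, np.float64(0.497), np.float64(-0.03), np.float64(0.055)), (279, np.float64(0.498), np.float64(-0.03), np.float64(0.053)), (345, np.float64(0.552), np.float64(-0.032), np.float64(0.046)), (348, np.float64(0.554), np.float64(-0.034), np.float64(0.055)), (350, np.float64(0.556), np.float64(-0.034), np.float64(0.053)), (352, np.float64(0.557), np.float64(-0.034), np.float64(0.053))]
60 [(274, np.float64(0.493), np.float64(-0.045), np.float64(0.054)), (276, np.float64(0.494), np.float64(-0.045), np.float
[... 1392 characters left out ...]
t64(-0.061), np.float64(0.028)), (85, np.float64(0.522), np.float64(-0.067), np.float64(0.055)), (90, np.float64(0.522), np.float64(-0.07), np.float64(0.028)), (95, np.float64(0.522), np.float64(-0.074), np.float64(0.028)), (100, np.float64(0.521), np.float64(-0.078), np.float64(0.029)), (105, np.float64(0.521), np.float64(-0.083), np.float64(0.028))]
wall rows [ 0  5  6  7  8  9 10 11 12 82 83 84 85 86 87 88] [-0.002 -0.006 -0.007 -0.007 -0.008 -0.009 -0.01  -0.01  -0.011 -0.064
 -0.065 -0.066 -0.067 -0.068 -0.068 -0.069]
floor [ 0.52434482 -0.03489993  0.02820359]
plate top 436 [ 0.51688685 -0.15002711  0.08019815] [ 0.48698683 -0.15849087  0.07404081] [ 0.54600507 -0.14507417  0.0839787 ]
```

Pocket centre by the wrist camera is (0.525,-0.038), floor 0.028, inner y width 54 mm. That fits the given sizes. I'll move over it and lower.

Emit:
send_rows --steps '[[[0.0015,0.029,0],[0,0,0],-1],[[0.0015,0.029,0],[0,0,0],-1],[[0.0015,0.029,0],[0,0,0],-1],[[0.0015,0.03,0],[0,0,0],-1],[[0,0,0],[0,0,0],-1],[[0,0,-0.02],[0,0,0],-1],[[0,0,-0.02],[0,0,0],-1],[[0,0,0],[0,0,0],-1]]'

```text
t: 6.75
tcp_pos: [0.5232, -0.0392, 0.1164]
tcp_rot: [-0.002, 0.73, 0.683, -0.002]
ft_force: [-0.5, 0.2, -1.0]
width: 0.373
```

```bash
python3 - <<'E'
from h import *
s=bot.read_state();print(s["t"],s["tcp_pos"],s["tcp_rot"],s["ft_force"],s["width"])
E
```

```text
6.75 [ 0.523248   -0.03922408  0.11635692] [-0.00226684  0.73015829  0.68327133 -0.00200552] [-0.48445382  0.22769249 -0.9903126 ] 0.3727793078334029
```

Emit:
send_rows --steps '[[[0.0015,0.0015,-0.01],[0,0,0],-1],[[0,0,-0.01],[0,0,0],-1],[[0,0,-0.01],[0,0,0],-1],[[0,0,-0.006],[0,0,0],-1],[[0,0,-0.005],[0,0,0],-1],[[0,0,-0.004],[0,0,0],-1],[[0,0,-0.002],[0,0,0],-1],[[0,0,0],[0,0,0],-1]]'

```text
t: 7.55
tcp_pos: [0.527, -0.0367, 0.0727]
tcp_rot: [-0.0, 0.73, 0.684, -0.0]
ft_force: [0.8, 0.3, -0.9]
width: 0.372
```

```bash
python3 - <<'E'
from h import *
s=bot.read_state();print(s["t"],s["tcp_pos"],s["tcp_rot"],s["ft_force"],s["width"])
E
```

```text
7.55 [ 0.52696186 -0.03665736  0.0727143 ] [-1.05032939e-04  7.29688243e-01  6.83779971e-01 -9.45794961e-05] [ 0.79275551  0.33636332 -0.91226519] 0.3723807905765012
```

Emit:
send_rows --steps '[[[0,0,-0.002],[0,0,0],-1],[[0,0,-0.002],[0,0,0],-1],[[0,0,-0.002],[0,0,0],-1],[[0,0,0],[0,0,0],-1],[[0,0,0],[0,0,0],-1],[[0,0,0],[0,0,0],-1],[[0,0,0],[0,0,0],-1],[[0,0,0],[0,0,0],-1]]'

```text
t: 8.35
tcp_pos: [0.5271, -0.0367, 0.067]
tcp_rot: [0.0, 0.73, 0.684, 0.0]
ft_force: [0.2, 0.3, -0.8]
width: 0.372
```

```bash
python3 - <<'E'
from h import *
s=bot.read_state();print(s["t"],s["tcp_pos"],s["tcp_rot"],s["ft_force"],s["width"])
E
```

```text
8.35 [ 0.5271208  -0.03671703  0.06696142] [4.33878138e-05 7.29725348e-01 6.83740384e-01 3.82767726e-05] [ 0.21856548  0.27467291 -0.79268195] 0.372249621737914
```

Emit:
send_rows --steps '[[[-0.0015,0,-0.001],[0,0,0],-1],[[0,0,-0.001],[0,0,0],-1],[[0,0,0],[0,0,0],-0.2],[[0,0,0],[0,0,0],-0.1],[[0,0,0],[0,0,0],0.1],[[0,0,0],[0,0,0],0.4],[[0,0,0],[0,0,0],0.6],[[0,0,0],[0,0,0],0.6]]'

```text
t: 9.15
tcp_pos: [0.5255, -0.0367, 0.0648]
tcp_rot: [-0.0, 0.73, 0.684, -0.0]
ft_force: [0.5, 0.1, 0.5]
width: 0.801
```

```bash
python3 - <<'E'
from h import *
s=bot.read_state();print(s["t"],s["tcp_pos"],s["tcp_rot"],s["ft_force"],s["width"])
E
```

```text
9.15 [ 0.52549346 -0.03669372  0.06480707] [-7.52157825e-05  7.29712311e-01  6.83754294e-01 -4.46822776e-05] [0.47463498 0.12066597 0.50542703] 0.8014271158741797
```

Released, opening 68 mm. I'll lift clear, move back in front of the plate, shut the fingers and look.

Emit:
send_rows --steps '[[[0,0,0.01],[0,0,0],1],[[0,0,0.03],[0,0,0],1],[[0,0,0.04],[0,0,0],1],[[0,0,0.03],[0,0,0],1],[[0,0,0.01],[0,0,0],1],[[-0.001,-0.02,0],[0,0,0],1],[[-0.0025,-0.035,0],[0,0,0],1],[[-0.0025,-0.035,0],[0,0,0],0]]'

```text
t: 9.95
tcp_pos: [0.5193, -0.1272, 0.1847]
tcp_rot: [-0.0, 0.729, 0.684, -0.0]
ft_force: [0.1, 0.7, 0.5]
width: 0.855
```

Emit:
send_rows --steps '[[[-0.0025,-0.035,0],[0,0,0],-1],[[-0.0025,-0.035,0],[0,0,0],-1],[[0,-0.001,0],[0,0,0],-1],[[0,0,0],[0,0,0],-1],[[0,0,0],[0,0,0],-1],[[0,0,0],[0,0,0],-1],[[0,0,0],[0,0,0],-1],[[0,0,0],[0,0,0],-1]]'

```text
t: 10.75
tcp_pos: [0.5148, -0.197, 0.185]
tcp_rot: [0.0, 0.729, 0.684, 0.0]
ft_force: [0.1, 0.9, 0.3]
width: -0.001
```

```bash
python3 - <<'E'
from h import *
s=bot.read_state();print(s["t"],s["tcp_pos"],s["tcp_rot"],s["ft_force"],s["width"])
im=eyes.get_image("wrist");save(im,"w3.png");P=pts(im)
def tc(P,*a):
    try: print(cen(P,*a))
    except Exception: print("none")
tc(P,.525,-.037,.11,.125)   # mill cap top
tc(P,.515,-.155,.076,.09)   # plate top
im=eyes.get_image("top");P=pts(im);tc(P,.525,-.037,.105,.125,.03);tc(P,.528,.019,.118,.132,.03)
E
```

```text
10.75 [ 0.51475102 -0.19699925  0.18498411] [4.88132675e-05 7.29345444e-01 6.84145612e-01 5.37315230e-05] [0.0863691  0.94662309 0.29558198] -0.001110109866469251
(6, array([ 0.5246, -0.054 ,  0.1105]), array([ 0.52 , -0.054,  0.11 ]), array([ 0.529, -0.054,  0.111]))
(739, array([ 0.5165, -0.1514,  0.0812]), array([ 0.487, -0.158,  0.076]), array([ 0.546, -0.145,  0.084]))
(30, array([ 0.5164, -0.0485,  0.1102]), array([ 0.506, -0.056,  0.105]), array([ 0.533, -0.038,  0.116]))
noneh.py:15: RuntimeWarning: Mean of empty slice.
  return len(q),q.mean(0).round(4),q.min(0).round(3),q.max(0).round(3)
  ret = um.true_divide(
```

View pics/w3.png

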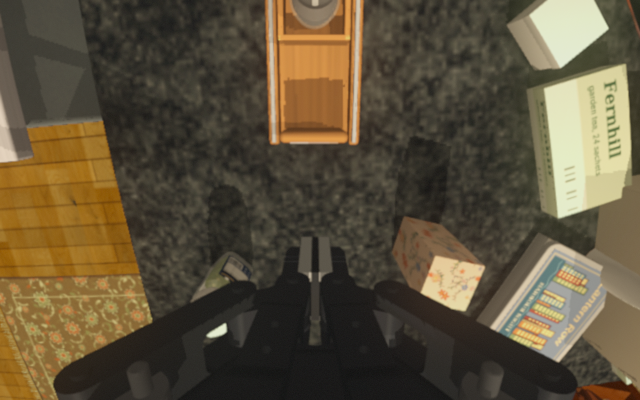

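The mill stands upright in the pocket at (315,10) and the plate's top edge is at (313,140). I'll descend in front of the plate and approach to contact.

Emit:
send_rows --steps '[[[0,0,-0.035],[0,0,0],-1],[[0,0,-0.04],[0,0,0],-1],[[0,0,-0.04],[0,0,0],-1],[[0,0,-0.022],[0,0,0],-1],[[0,0.006,0],[0,0,0],-1],[[0.0003,0.006,0],[0,0,0],-1],[[0.0005,0.006,0],[0,0,0],-1],[[0,0,0],[0,0,0],-1]]'

```text
t: 11.65
tcp_pos: [0.5171, -0.1793, 0.0501]
tcp_rot: [0.002, 0.729, 0.684, 0.001]
ft_force: [0.3, 0.1, 0.3]
width: 0.002
```

Emit:
send_rows --steps '[[[0.0003,0.004,0],[0,0,0],-1],[[0.0003,0.004,0],[0,0,0],-1],[[0.0003,0.004,0],[0,0,0],-1],[[0.0003,0.004,0],[0,0,0],-1],[[0.0003,0.004,0],[0,0,0],-1],[[0.0003,0.004,0],[0,0,0],-1],[[0,0,0],[0,0,0],-1],[[0,0,0],[0,0,0],-1]]'

```text
t: 12.45
tcp_pos: [0.517, -0.1554, 0.0476]
tcp_rot: [-0.0, 0.73, 0.684, -0.0]
ft_force: [0.0, 0.3, -0.1]
width: 0.0
```

```bash
python3 - <<'E'
from h import *
im=eyes.get_image("wrist");save(im,"w4.png");P=pts(im)
m=(P[...,2]>.076)&(P[...,2]<.09)&(abs(P[...,0]-.517)<.035)&(P[...,1]<-.1)&(P[...,1]>-.18);q=P[m];print("plate",len(q),q.mean(0),q.min(0),q.max(0))
m=(abs(P[...,2]-.055)<.003)&(abs(P[...,0]-.524)<.015)&(abs(P[...,1]+.06)<.03);q=P[m];print("wall",len(q),q.mean(0),q.min(0),q.max(0))
E
```

```text
plate 3192 [ 0.51769274 -0.13996796  0.08152797] [ 0.48745471 -0.15137124  0.07600189] [ 0.54733797 -0.13261425  0.08997952]
wall 893 [ 0.52405993 -0.0529342   0.05429558] [ 0.5090468  -0.05845976  0.05205402] [ 0.53895533 -0.03831019  0.05798801]
```

View pics/w4.png

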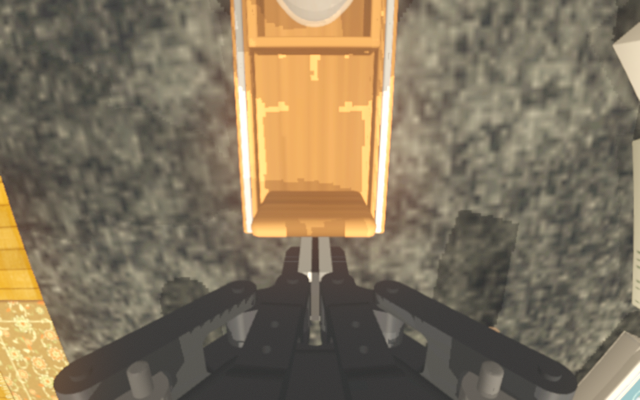

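Contact is made. The plate face is now at about -0.145 and the tray has travelled about 12 mm, with both bodies still in their pockets. Tray travel ≈ TCP y + 0.168. I'll push on steadily.

Emit:
send_rows --steps '[[[0.0003,0.003,0],[0,0,0],-1],[[0.0003,0.005,0],[0,0,0],-1],[[0.0003,0.005,0],[0,0,0],-1],[[0.0004,0.005,0],[0,0,0],-1],[[0.0004,0.005,0],[0,0,0],-1],[[0.0004,0.005,0],[0,0,0],-1],[[0.0004,0.005,0],[0,0,0],-1],[[0.0004,0.005,0],[0,0,0],-1]]'

```text
t: 13.3
tcp_pos: [0.52, -0.1172, 0.0479]
tcp_rot: [-0.0, 0.73, 0.684, -0.0]
ft_force: [-1.6, -1.0, -1.0]
width: -0.001
```

Emit:
send_rows --steps '[[[0.0004,0.005,0],[0,0,0],-1],[[0.0004,0.005,0],[0,0,0],-1],[[0.0004,0.005,0],[0,0,0],-1],[[0.0003,0.004,0],[0,0,0],-1],[[0.0003,0.004,0],[0,0,0],-1],[[0.0003,0.004,0],[0,0,0],-1],[[0.0002,0.003,0],[0,0,0],-1],[[0.0002,0.002,0],[0,0,0],-1]]'

```text
t: 14.1
tcp_pos: [0.5226, -0.0854, 0.0479]
tcp_rot: [0.0, 0.73, 0.684, 0.0]
ft_force: [-0.8, -1.5, -0.2]
width: 0.0
```

Emit:
send_rows --steps '[[[0.0002,0.003,0],[0,0,0],-1],[[0.0002,0.003,0],[0,0,0],-1],[[0.0002,0.003,0],[0,0,0],-1],[[0.0002,0.003,0],[0,0,0],-1],[[0.0002,0.003,0],[0,0,0],-1],[[0.0002,0.003,0],[0,0,0],-1],[[0.0002,0.003,0],[0,0,0],-1],[[0.0002,0.003,0],[0,0,0],-1]]'

```text
t: 14.9
tcp_pos: [0.5242, -0.0615, 0.0479]
tcp_rot: [0.0, 0.73, 0.684, 0.0]
ft_force: [-1.1, -1.6, 0.3]
width: -0.006
```

Emit:
send_rows --steps '[[[0.0001,0.0015,0],[0,0,0],-1],[[0.0001,0.0015,0],[0,0,0],-1],[[0.0001,0.0015,0],[0,0,0],-1],[[0.0001,0.0015,0],[0,0,0],-1],[[0.0001,0.0015,0],[0,0,0],-1],[[0.0001,0.0015,0],[0,0,0],-1],[[0.0001,0.0015,0],[0,0,0],-1],[[0.0001,0.0015,0],[0,0,0],-1]]'

```text
t: 15.7
tcp_pos: [0.525, -0.0503, 0.048]
tcp_rot: [0.0, 0.73, 0.684, -0.0]
ft_force: [-1.9, -6.3, 0.8]
width: 0.001
```

Emit:
send_rows --steps '[[[0.0001,0.001,0],[0,0,0],-1],[[0.0001,0.001,0],[0,0,0],-1],[[0.0001,0.001,0],[0,0,0],-1],[[0,0.001,0],[0,0,0],-1],[[0.0001,0.001,0],[0,0,0],-1],[[0.0001,0.001,0],[0,0,0],-1],[[0.0001,0.001,0],[0,0,0],-1],[[0,0.001,0],[0,0,0],-1]]'

```text
t: 16.5
tcp_pos: [0.5256, -0.0415, 0.0479]
tcp_rot: [-0.0, 0.73, 0.684, 0.0]
ft_force: [-1.7, -3.0, 1.6]
width: -0.001
```

A 6.3 N rise at travel ≈0.118 looks like the ride-up onto the roller, so the click should come near 0.17–0.18. I'll continue moderately, checking each call.

Emit:
send_rows --steps '[[[0.0001,0.001,0],[0,0,0],-1],[[0.0001,0.001,0],[0,0,0],-1],[[0.0001,0.001,0],[0,0,0],-1],[[0,0.001,0],[0,0,0],-1],[[0.0001,0.001,0],[0,0,0],-1],[[0.0001,0.001,0],[0,0,0],-1],[[0.0001,0.001,0],[0,0,0],-1],[[0,0.001,0],[0,0,0],-1]]'

```text
t: 17.3
tcp_pos: [0.5261, -0.0336, 0.0478]
tcp_rot: [-0.0, 0.73, 0.684, -0.0]
ft_force: [-1.9, -2.9, 0.8]
width: -0.003
```

Emit:
send_rows --steps '[[[0.0001,0.001,0],[0,0,0],-1],[[0.0001,0.001,0],[0,0,0],-1],[[0.0001,0.001,0],[0,0,0],-1],[[0,0.001,0],[0,0,0],-1],[[0.0001,0.001,0],[0,0,0],-1],[[0.0001,0.001,0],[0,0,0],-1],[[0.0001,0.001,0],[0,0,0],-1],[[0,0.001,0],[0,0,0],-1]]'

```text
t: 18.1
tcp_pos: [0.5268, -0.0256, 0.0478]
tcp_rot: [-0.0, 0.73, 0.684, -0.0]
ft_force: [-2.1, -2.8, 1.4]
width: 0.001
```

Emit:
send_rows --steps '[[[0.0001,0.001,0],[0,0,0],-1],[[0.0001,0.001,0],[0,0,0],-1],[[0.0001,0.001,0],[0,0,0],-1],[[0,0.001,0],[0,0,0],-1],[[0.0001,0.001,0],[0,0,0],-1],[[0.0001,0.001,0],[0,0,0],-1],[[0.0001,0.001,0],[0,0,0],-1],[[0,0.001,0],[0,0,0],-1]]'

```text
t: 18.9
tcp_pos: [0.5273, -0.0176, 0.0479]
tcp_rot: [-0.0, 0.73, 0.684, -0.0]
ft_force: [-2.0, -2.6, 1.5]
width: -0.001
```

Emit:
send_rows --steps '[[[0,0.0007,0],[0,0,0],-1],[[0.0001,0.0007,0],[0,0,0],-1],[[0,0.0007,0],[0,0,0],-1],[[0.0001,0.0007,0],[0,0,0],-1],[[0,0.0007,0],[0,0,0],-1],[[0.0001,0.0007,0],[0,0,0],-1],[[0,0.0007,0],[0,0,0],-1],[[0.0001,0.0007,0],[0,0,0],-1]]'

```text
t: 19.7
tcp_pos: [0.5277, -0.0121, 0.0479]
tcp_rot: [-0.0, 0.73, 0.684, -0.0]
ft_force: [-2.0, -3.1, 0.4]
width: 0.0
```

Emit:
send_rows --steps '[[[0,0.0005,0],[0,0,0],-1],[[0.0001,0.0005,0],[0,0,0],-1],[[0,0.0005,0],[0,0,0],-1],[[0,0.0005,0],[0,0,0],-1],[[0.0001,0.0005,0],[0,0,0],-1],[[0,0.0005,0],[0,0,0],-1],[[0,0.0005,0],[0,0,0],-1],[[0.0001,0.0005,0],[0,0,0],-1]]'

```text
t: 20.5
tcp_pos: [0.528, -0.0081, 0.0479]
tcp_rot: [-0.0, 0.73, 0.684, -0.0]
ft_force: [-1.7, -2.4, 0.8]
width: 0.001
```

Emit:
send_rows --steps '[[[0,0.0005,0],[0,0,0],-1],[[0.0001,0.0005,0],[0,0,0],-1],[[0,0.0005,0],[0,0,0],-1],[[0,0.0005,0],[0,0,0],-1],[[0.0001,0.0005,0],[0,0,0],-1],[[0,0.0005,0],[0,0,0],-1],[[0,0.0005,0],[0,0,0],-1],[[0.0001,0.0005,0],[0,0,0],-1]]'

```text
t: 21.3
tcp_pos: [0.5283, -0.0047, 0.0479]
tcp_rot: [0.0, 0.73, 0.684, -0.0]
ft_force: [-2.3, -5.5, 0.6]
width: -0.004
```

Force is up to 5.5 N at travel ≈0.163, so it is climbing the hump. Fine steps from here.

Emit:
send_rows --steps '[[[0,0.0005,0],[0,0,0],-1],[[0.0001,0.0005,0],[0,0,0],-1],[[0,0.0005,0],[0,0,0],-1],[[0,0.0005,0],[0,0,0],-1],[[0.0001,0.0005,0],[0,0,0],-1],[[0,0.0005,0],[0,0,0],-1],[[0,0.0005,0],[0,0,0],-1],[[0.0001,0.0005,0],[0,0,0],-1]]'

```text
t: 22.1
tcp_pos: [0.5286, 0.0001, 0.0479]
tcp_rot: [-0.0, 0.73, 0.684, 0.0]
ft_force: [-2.0, -2.2, -1.4]
width: 0.004
```

Emit:
send_rows --steps '[[[0,0.0004,0],[0,0,0],-1],[[0,0.0004,0],[0,0,0],-1],[[0.0001,0.0004,0],[0,0,0],-1],[[0,0.0004,0],[0,0,0],-1],[[0,0.0004,0],[0,0,0],-1],[[0.0001,0.0004,0],[0,0,0],-1],[[0,0.0004,0],[0,0,0],-1],[[0,0.0004,0],[0,0,0],-1]]'

```text
t: 22.9
tcp_pos: [0.5291, 0.0033, 0.048]
tcp_rot: [0.0, 0.73, 0.684, 0.0]
ft_force: [0.2, 0.3, 0.1]
width: 0.001
```

Force fell to 0, so the tray has sprung ahead of the fingers. I'll check the plate's position numerically.

```bash
cat >> h.py <<'E'
def plate():
    im=eyes.get_image("wrist");P=pts(im)
    m=(P[...,2]>.079)&(P[...,2]<.0855)&(abs(P[...,0]-.526)<.036)&(P[...,1]<.06)&(P[...,1]>-.03)&(abs(P[...,0]-.529)>.018);q=P[m]
    s=bot.read_state();print("t",s["t"],"tcp",s["tcp_pos"].round(4),"F",s["ft_force"].round(1))
    print("plate",len(q),q.mean(0).round(4),np.percentile(q[:,1],[2,10,50,90,98]).round(4));return im,P
E
python3 - <<'E'
from h import *
plate()
E
```

```text
t 22.95 tcp [0.529  0.0033 0.048 ] F [-0.1 -0.9  0.9]
plate 810 [0.5263 0.0211 0.0813] [0.0153 0.0173 0.0213 0.0252 0.0262]
```

Emit:
send_rows --steps '[[[0,0.0004,0],[0,0,0],-1],[[0,0.0004,0],[0,0,0],-1],[[0.0001,0.0004,0],[0,0,0],-1],[[0,0.0004,0],[0,0,0],-1],[[0,0.0004,0],[0,0,0],-1],[[0.0001,0.0004,0],[0,0,0],-1],[[0,0,0],[0,0,0],-1],[[0,0,0],[0,0,0],-1]]'

```text
t: 23.75
tcp_pos: [0.5291, 0.0055, 0.0479]
tcp_rot: [0.0, 0.73, 0.684, 0.0]
ft_force: [0.1, -0.5, 0.4]
width: -0.001
```

Emit:
send_rows --steps '[[[0,0.0004,0],[0,0,0],-1],[[0,0.0004,0],[0,0,0],-1],[[0.0001,0.0004,0],[0,0,0],-1],[[0,0.0004,0],[0,0,0],-1],[[0,0,0],[0,0,0],-1],[[0,0,0],[0,0,0],-1],[[0,0,0],[0,0,0],-1],[[0,0,0],[0,0,0],-1]]'

```text
t: 24.55
tcp_pos: [0.5291, 0.007, 0.0479]
tcp_rot: [-0.0, 0.73, 0.684, -0.0]
ft_force: [-0.4, -1.1, -0.7]
width: -0.0
```

```bash
python3 - <<'E'
from h import *
plate()
E
```

```text
t 24.6 tcp [0.5292 0.0071 0.0479] F [-0.3 -0.1 -0.1]
plate 807 [0.5271 0.0249 0.0813] [0.0191 0.021  0.025  0.0288 0.0299]
```

Emit:
send_rows --steps '[[[0,0.0004,0],[0,0,0],-1],[[0,0.0004,0],[0,0,0],-1],[[0.0001,0.0004,0],[0,0,0],-1],[[0,0.0004,0],[0,0,0],-1],[[0,0.0004,0],[0,0,0],-1],[[0,0,0],[0,0,0],-1],[[0,0,0],[0,0,0],-1],[[0,0,0],[0,0,0],-1]]'

```text
t: 25.4
tcp_pos: [0.5293, 0.0088, 0.0479]
tcp_rot: [0.0, 0.73, 0.684, -0.0]
ft_force: [-0.5, -3.8, -0.4]
width: -0.005
```

```bash
python3 - <<'E'
from h import *
plate()
E
```

```text
t 25.45 tcp [0.5293 0.0088 0.0479] F [-0.9 -4.5  0. ]
plate 807 [0.5276 0.0249 0.0813] [0.019  0.0209 0.025  0.0289 0.03  ]
```

Emit:
send_rows --steps '[[[0,0.0003,0],[0,0,0],-1],[[0,0.0003,0],[0,0,0],-1],[[0,0.0003,0],[0,0,0],-1],[[0,0,0],[0,0,0],-1],[[0,0,0],[0,0,0],-1],[[0,0,0],[0,0,0],-1],[[0,0,0],[0,0,0],-1],[[0,0,0],[0,0,0],-1]]'

```text
t: 26.25
tcp_pos: [0.5293, 0.009, 0.0479]
tcp_rot: [0.001, 0.73, 0.684, -0.0]
ft_force: [-0.6, -7.6, 0.7]
width: -0.0
```

```bash
python3 - <<'E'
from h import *
plate()
E
```

```text
t 26.3 tcp [0.5293 0.009  0.0479] F [ 0.2 -7.   0.1]
plate 810 [0.5273 0.025  0.0813] [0.0192 0.0211 0.0252 0.0291 0.0302]
```

Emit:
send_rows --steps '[[[0,0.0003,0],[0,0,0],-1],[[0,0.0003,0],[0,0,0],-1],[[0,0.0003,0],[0,0,0],-1],[[0,0,0],[0,0,0],-1],[[0,0,0],[0,0,0],-1],[[0,0,0],[0,0,0],-1],[[0,0,0],[0,0,0],-1],[[0,0,0],[0,0,0],-1]]'

```text
t: 27.1
tcp_pos: [0.5293, 0.0092, 0.048]
tcp_rot: [0.001, 0.73, 0.684, -0.001]
ft_force: [-0.2, -10.7, -0.0]
width: 0.0
```

10.7 N with no motion is above the hump's 8 N and below the 15 N needed to shove past, so the tray is in the notch. I'll back off, lift away and check.

Emit:
send_rows --steps '[[[0,-0.001,0],[0,0,0],-1],[[-0.0001,-0.002,0],[0,0,0],-1],[[-0.0002,-0.004,0],[0,0,0],-1],[[-0.001,-0.015,0],[0,0,0],-1],[[-0.0015,-0.02,0],[0,0,0],-1],[[-0.002,-0.03,0],[0,0,0],-1],[[-0.001,-0.02,0],[0,0,0],-1],[[0,0,0],[0,0,0],-1]]'

```text
t: 27.9
tcp_pos: [0.5233, -0.084, 0.048]
tcp_rot: [0.0, 0.731, 0.683, -0.0]
ft_force: [0.1, 0.4, -0.3]
width: -0.004
```

Emit:
send_rows --steps '[[[0,0,0.02],[0,0,0],-1],[[0,0,0.03],[0,0,0],-1],[[0,0,0.035],[0,0,0],-1],[[0,0,0.035],[0,0,0],-1],[[0,0,0.02],[0,0,0],-1],[[0,0,0],[0,0,0],-1],[[0,0,0],[0,0,0],-1],[[0,0,0],[0,0,0],-1]]'

```text
t: 28.7
tcp_pos: [0.5225, -0.0807, 0.1861]
tcp_rot: [-0.001, 0.73, 0.684, -0.001]
ft_force: [0.0, -0.2, -2.1]
width: -0.002
```

```bash
python3 - <<'E'
from h import *
im,P=plate();save(im,"w5.png")
im=eyes.get_image("scene");f=im["frame"][130:300,240:460]
cv2.imwrite("pics/s5.png",cv2.resize(f,None,fx=3.6,fy=3.5,interpolation=cv2.INTER_CUBIC)[...,::-1])
Q=pts(eyes.get_image("top"))
for n,(x,y,lo) in dict(jar=(.398,-.32,.09),carton=(.63,-.292,.096)).items(): print(n,cen(Q,x,y,lo,.11,.045)[1])
E
```

```text
t 28.75 tcp [ 0.5224 -0.0808  0.1859] F [-1.  -0.3 -0.5]
plate 315 [0.528  0.0235 0.0814] [0.0178 0.0194 0.0235 0.0278 0.0296]
jar [ 0.3991 -0.3185  0.0982]
carton [ 0.6321 -0.291   0.1043]
```

View pics/w5.png

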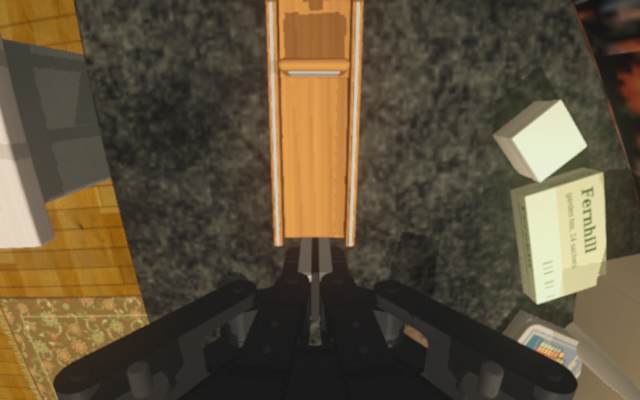

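View pics/s5.png

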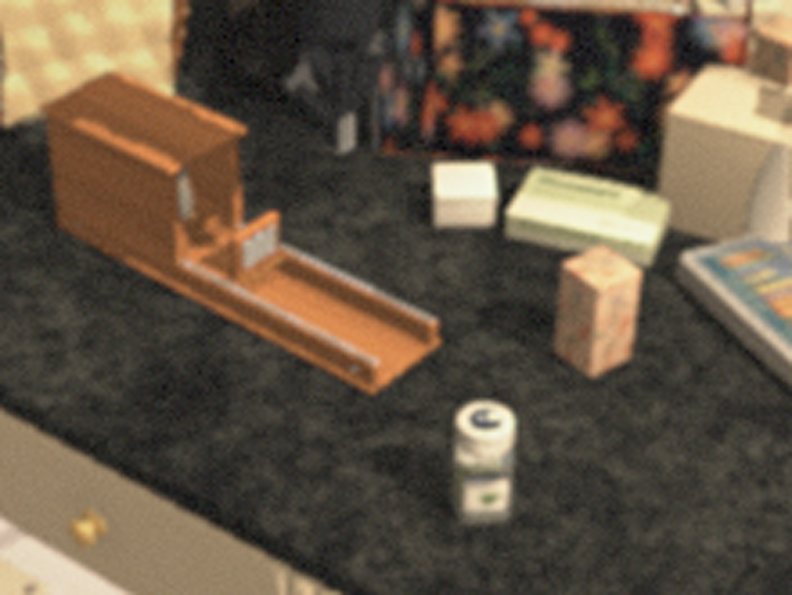

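The wrist view shows the plate at (315,68), seated and free of the fingers. The scene view shows the mill standing under the roof at (185,195), with the jar, carton, cube and soap undisturbed. Plate is steady at about 0.0235, about 1.5 mm back from where it was pressed, so it settled in the notch. Handing in.

```bash
python3 -c "
from h import *
print(bot.job_done())"
```

```text
the job is handed in; nothing more can be done
None
```

I stood the pepper mill in the tray's empty pocket, let go of it, and pushed the tray in by its end plate until the catch clicked. I handed the job in at about 29 s with the arm clear and touching nothing.

**Catch:** The force along the push reached 6.3 N at about 0.118 m of tray travel, as the tray rode up on the roller. It reached 5.5 N near 0.163 m at the hump, then fell to about zero as the tray sprang forward. At about 0.175 m the plate held still while the push rose from 4.5 to about 7 N, and the fingers barely moved up to 10.7 N. That is above the hump and below the 15–20 N needed to shove past. I did not test it by pulling back.

**After backing off:** The plate measured about 1.5 mm farther out than under load. I took that as the tray settling in the notch, though part of it could be the different camera view.

**Other things:** The spice jar and carton measured within about 2 mm of where they started. The white box and soap carton looked unmoved in the last pictures, though I did not re-measure them.

**Less certain:**
- **Mill:** It tapers, so I gripped it just under its narrow waist (32 mm opening) rather than at the 44 mm diameter. It looked upright in the pocket before the push; at the end I could only see it partly, under the roof.
- **Tray jar:** I last saw it in its pocket before the push, because the roof hid it afterwards. A numeric check on it after I released the mill returned no points, probably because the arm blocked the view.

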